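# Queue the sample jars for weighing

### The arm

A 6-joint arm with a two-finger parallel gripper is mounted at the origin on the work surface. World frame = base frame: x ahead of the robot, y to its left, z up, the work surface at z = 0. Lengths are in m, angles in rad, forces in N, time in s.
With the tool pointing down it reaches from about 0.4 to 0.825 m from the base axis. Payload 7 kg.
Tool frame: the origin (TCP) lies at the very end of the fingers, on their centre line; the grasp point (between the pads) lies 19 mm behind it; z points along the fingers, y is the line along which they close (so a half turn about z gives the same grasp; the last joint's range is limited). The gripper opens to 88 mm and grips with 3 to 60 N. Pads are 19 mm wide; open, the fingers measure 130 mm over their backs; the gripper's body (78 mm by 193 mm) begins 47 mm behind the grasp point.
Start: joints at [1.528, 0.359, 0.012, 0, -1.224, -0.288], TCP at [0.219, 0.638, 0.227] pointing down, gripper open.
Joint ranges: [-3.07, 3.07], [-1.43, 2.12], [-1.02, 1.25], [-3.03, 1.67], [-3.05, -0], [-3.03, 3.03]. Speed limits (rad/s): [2.39, 2.39, 3.01, 3.14, 3.14, 3.14].

### API

Orientations are given as [roll, pitch, yaw] about the fixed x, y, z axes, in that order (R = Rz(yaw) Ry(pitch) Rx(roll)).
In Python, from station import arm, grab_frame gives the robot as it stands.
- The arm moves only by the tool jog_arm, never from a script. Its argument "deltas" is a list that holds one entry, the list of rows, each a list of 4 numbers: the shift along the tool's x, y, z in units of 60 mm (1.0 is 60 mm), then the turn about the tool's z in units of 5 degrees (1.0 is 5 degrees). A call has 1 to 8 rows; each row is the pose to reach, as a shift and turn from the pose commanded when the call began, along the tool's axes at that moment; what a row does not reach only later rows make up. A row lasts 1/8 s, in which the tool goes at most 62.5 mm and 10.7 degrees, less where a joint would pass 70% of its speed; a pose out of reach is approached as far as the arm can. A call with a gripper value outside its range is refused whole. "grip" is the finger opening in mm, from 0 to 87.6, set as the call begins (left out, the last holds). The fingers move at their own pace and stop on an object; "squeeze" is the grip in N (left out, the last holds). Time passes only in rows, so rows that repeat a pose let the fingers close. It gives the time, the measured TCP pose, the force, the opening and the grip force at its end, in the units of the state.
- arm.get_state(): the state, without advancing time (a new reading comes with each control period).
- grab_frame(name): name is "scene" or "top" or "wrist"; returns a dict with "img" (420x560x3 uint8, red, green, blue), "vfov" (degrees; the focal length in pixels is half the picture's height over the tangent of half this angle, whatever the lens; pixels are square), "cx", "cy" (the principal point, pixels), "dist_coeffs" ([k1, k2, p1, p2, k3] as OpenCV has them; the pictures are not rectified), "xyz" and "rotation" of the camera in the world. Camera axes: x right, y down, z forward; pixel columns grow to the right and rows downward; lengths in m; the calibration is good to about 2 mm. A picture is of the moment at which its call begins. There is no depth.
- arm.job_done(): hands the job in; it is judged then, once.
The state is a dict: "t": time; "q": joint angles; "qd": joint speeds; "joint_efforts": joint torques, N m; "eef_pos": TCP position; "ee_rot": TCP orientation; "force": force on the tool from outside, world axes, zero at the start; "moment": the same for the moment, N m; "width": finger opening in m; "gripper_force": force on a finger pad.
Only numpy, scipy, OpenCV 4.12 (cv2) and the standard library are available. Lean on these libraries where they do the work, as an engineer would, in place of code of your own. Each camera call takes 0.05 s, during which the arm holds its last target. There are 200 camera calls.

### The job

Get the sample jars ready for weighing: stand the four blue-capped jars upright on the four yellow discs, one centred on each disc, in order of size, with the smallest on the disc nearest the balance and the largest on the disc farthest from it. Leave the yellow tube rack where it is.

Things in the scene. Friction and masses are not known exactly. Their poses are not given: they have to be found in the camera images.
- jar_s: The smallest of four closed sample jars: milky white round body with a paper band and a blue screw cap, standing upright loose on the bench. 28 mm across the cap (body 3 mm narrower), 40 mm tall overall, the cap is the top 16 mm. Origin: centre of the underside; z up along the jar.
- jar_m: The second smallest of four closed sample jars: milky white round body with a paper band and a blue screw cap, standing upright loose on the bench. 36 mm across the cap (body 3 mm narrower), 58 mm tall overall, the cap is the top 16 mm. Origin: centre of the underside; z up along the jar.
- jar_l: The second largest of four closed sample jars: milky white round body with a paper band and a blue screw cap, standing upright loose on the bench. 44 mm across the cap (body 3 mm narrower), 76 mm tall overall, the cap is the top 16 mm. Origin: centre of the underside; z up along the jar.
- jar_xl: The largest of four closed sample jars: milky white round body with a paper band and a blue screw cap, standing upright loose on the bench. 52 mm across the cap (body 3 mm narrower), 94 mm tall overall, the cap is the top 16 mm. Origin: centre of the underside; z up along the jar.
- place_a: One of the four identical places of the waiting row: a fixed flat yellow plastic disc with a thin white ring, 70 mm across, flat top 6 mm above the bench. The four lie in one straight row, about 85 mm from centre to centre, on a dark rubber mat 3 mm thick (100 x 360 mm). Names do not tell their order. Origin: centre of its underside, at bench height; z up.
- place_b: One of the four identical places of the waiting row: a fixed flat yellow plastic disc with a thin white ring, 70 mm across, flat top 6 mm above the bench. The four lie in one straight row, about 85 mm from centre to centre, on a dark rubber mat 3 mm thick (100 x 360 mm). Names do not tell their order. Origin: centre of its underside, at bench height; z up.
- place_c: One of the four identical places of the waiting row: a fixed flat yellow plastic disc with a thin white ring, 70 mm across, flat top 6 mm above the bench. The four lie in one straight row, about 85 mm from centre to centre, on a dark rubber mat 3 mm thick (100 x 360 mm). Names do not tell their order. Origin: centre of its underside, at bench height; z up.
- place_d: One of the four identical places of the waiting row: a fixed flat yellow plastic disc with a thin white ring, 70 mm across, flat top 6 mm above the bench. The four lie in one straight row, about 85 mm from centre to centre, on a dark rubber mat 3 mm thick (100 x 360 mm). Names do not tell their order. Origin: centre of its underside, at bench height; z up.
- balance: Weighing balance, fixed, beyond one end of the row and 50 mm nearer the robot, centre roughly 145 mm from the centre of the nearest place: low white housing 170 x 110 mm, 32 mm high, long side across the row, with a steel pan 96 mm across, top at 40 mm. At either end of the row. Origin: centre of the underside; x across the row (away from the robot), y along it, z up.
- rack: Yellow tube rack with two blue-capped tubes in it, loose, about 450 g, beyond the other end of the row, roughly 145 mm from the last place. 150 mm across the row (its x), 60 mm along the row (its y), 85 mm high, 111 mm over the tube caps. Not to be moved. A green lid and a glass jar stand idle beyond the sample jars, 0.8 m from the robot. Origin: centre of the underside; z up.

How it is judged:
At the end, for the whole second after the job is handed in: Each jar stands upright (within 0.1 rad) and at rest on its disc, released, its centre within 12 mm of the disc's centre; counted from the balance the discs carry the smallest, second smallest, second largest and largest jar; the tube rack has moved less than 20 mm ((horizontal distance between jar_s and place_a below 0.012 m or horizontal distance between jar_s and place_b below 0.012 m or horizontal distance between jar_s and place_c below 0.012 m or horizontal distance between jar_s and place_d below 0.012 m) and horizontal distance between jar_s and balance below 0.18 m and height (world z) of jar_s between 0.003 and 0.011 m and angle between each of jar_s, jar_m, jar_l, jar_xl's own z axis and vertical below 0.1 rad and linear speed of each of jar_s, jar_m, jar_l, jar_xl below 0.02 m/s and (horizontal distance between jar_m and place_a below 0.012 m or horizontal distance between jar_m and place_b below 0.012 m or horizontal distance between jar_m and place_c below 0.012 m or horizontal distance between jar_m and place_d below 0.012 m) and horizontal distance between jar_m and balance between 0.18 and 0.265 m and height (world z) of jar_m between 0.003 and 0.011 m and (horizontal distance between jar_l and place_a below 0.012 m or horizontal distance between jar_l and place_b below 0.012 m or horizontal distance between jar_l and place_c below 0.012 m or horizontal distance between jar_l and place_d below 0.012 m) and horizontal distance between jar_l and balance between 0.265 and 0.35 m and height (world z) of jar_l between 0.003 and 0.011 m and (horizontal distance between jar_xl and place_a below 0.012 m or horizontal distance between jar_xl and place_b below 0.012 m or horizontal distance between jar_xl and place_c below 0.012 m or horizontal distance between jar_xl and place_d below 0.012 m) and horizontal distance between jar_xl and balance between 0.35 and 0.44 m and height (world z) of jar_xl between 0.003 and 0.011 m); the robot touches nothing.
It fails at once if the tube rack is pushed 20 mm or more or tipped (distance of rack from where it was at the start of the episode above 0.02 m or angle between rack's own z axis and vertical above 0.3 rad).
It also fails if it takes over 96 s, if anything falls off the work surface, if the arm or the gripper's body presses on something with over 40 N, if the wrist force passes 120 N, or if a joint passes its speed limit or range.

## Working session

There is one attempt and no reset: what is moved stays moved. The work goes in short steps, Python scripts to look and compute and a tool call to move; the robot and the scene stay as the last step left them, time stands still between calls to the robot, and variables do not carry over. Pictures are saved under pics/ and viewed, at most 14 in all, crops included, and the job is handed in when it is done.

Besides the shell and the picture viewer there is one more tool, called after "Emit:" as a command line: name --argument value ..., lists and objects as JSON in quotes. jog_arm: Moves the arm, as the interface text tells. Its arguments: {"type":"object","properties":{"deltas":{"type":"array"},"grip":{"type":"number"},"squeeze":{"type":"number"}},"required":["deltas"]}

```bash
mkdir -p pics
cat > h.py <<'E'
import numpy as np, cv2
from station import arm, grab_frame
def K(f):
    h=f["img"].shape[0]; fl=h/2/np.tan(np.radians(f["vfov"])/2)
    return np.array([[fl,0,f["cx"]],[0,fl,f["cy"]],[0,0,1.]])
def cam(n,save):
    f=grab_frame(n); cv2.imwrite(f"pics/{save}.png",f["img"][:,:,::-1]); 
    np.save(f"pics/{save}.npy",f,allow_pickle=True); return f
def load(s): return np.load(f"pics/{s}.npy",allow_pickle=True).item()
def R(f):
    r=np.array(f["rotation"]); 
    if r.shape==(3,3): return r
    from scipy.spatial.transform import Rotation as Q
    return Q.from_euler("xyz",r).as_matrix()
def px2w(f,uv,z):
    p=cv2.undistortPoints(np.array(uv,float).reshape(-1,1,2),K(f),np.array(f["dist_coeffs"],float)).reshape(-1,2)
    d=np.c_[p,np.ones(len(p))]@R(f).T; c=np.array(f["xyz"])
    return c+d*((np.broadcast_to(z,len(p))-c[2])/d[:,2])[:,None]
def w2px(f,X):
    r=R(f).T; t=-r@np.array(f["xyz"])
    return cv2.projectPoints(np.array(X,float).reshape(-1,1,3),cv2.Rodrigues(r)[0],t,K(f),np.array(f["dist_coeffs"],float))[0].reshape(-1,2)
E
python3 - <<'E'
from h import *
for n in ["scene","top"]:
    f=cam(n,n+"0"); print(n,f["xyz"],f["rotation"],f["vfov"],f["dist_coeffs"])
s=arm.get_state(); print(s["eef_pos"],s["ee_rot"],s["width"],s["t"])
E
```

```text
scene [ 1.28289807 -0.23095969  0.5267626 ] [-2.1017411   0.01438815  1.23235862] 46.320959817742185 [0.03088599 0.         0.         0.         0.        ]
top [0.41365374 0.03119161 0.88704971] [-3.01740683 -0.00537182 -1.57114717] 53.821655102333665 [-0.1291651  0.         0.         0.         0.       ]
[0.21908347 0.63800154 0.22572693] [ 3.14013980e+00 -1.02600595e-04 -3.30865427e-01] 0.08768025631902165 0.1
```

View pics/top0.png

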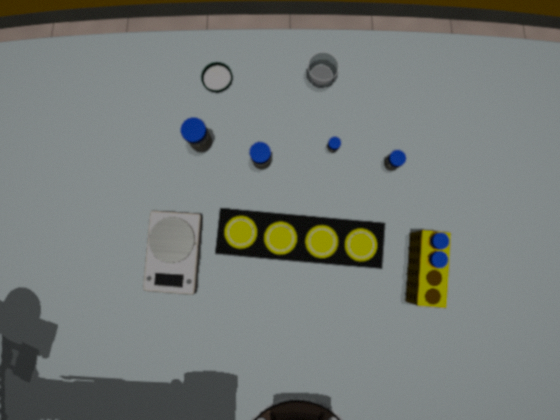

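View pics/scene0.png

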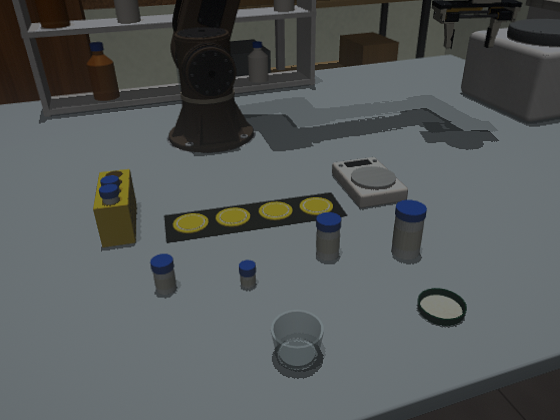

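The top view shows the balance at left (172,240) and the rack at right (432,268). The discs are at about (241,232), (281,238), (322,241) and (361,245). The caps are XL (194,130), L (260,153), S (334,143) and M (397,158). The scene view agrees on the sizes. Next I'll find the centroids.

```bash
cat > m.py <<'E'
from h import *
def blobs(f,lo,hi,amin):
    hsv=cv2.cvtColor(f["img"],cv2.COLOR_RGB2HSV); m=cv2.inRange(hsv,lo,hi)
    n,l,st,c=cv2.connectedComponentsWithStats(m); return m,[(c[i],st[i]) for i in range(1,n) if st[i][4]>amin]
E
python3 - <<'E'
from m import *
f=load("top0")
_,b=blobs(f,(105,150,60),(130,255,255),40)
H={0:0}
for c,s in b:
    h=min([("s",.040,.028),("m",.058,.036),("l",.076,.044),("xl",.094,.052)],key=lambda k:abs(np.linalg.norm(px2w(f,[c],k[1])-px2w(f,[c+[np.sqrt(s[4]/np.pi),0]],k[1]))*2-k[2]))
    r=np.linalg.norm(px2w(f,[c],h[1])-px2w(f,[c+[np.sqrt(s[4]/np.pi),0]],h[1]))*2
    print(h[0],c.round(1),s,px2w(f,[c],h[1]).round(4),r.round(4))
print("yellow")
_,b=blobs(f,(22,120,60),(38,255,255),100)
for c,s in b: print(c.round(1),s,px2w(f,[(s[0]+(s[2]-1)/2,s[1]+(s[3]-1)/2),c],.006).round(4))
print(px2w(f,[(172,240)],.04),px2w(f,[(421,230),(450,232),(447,307),(418,305)],.085))
f=load("scene0")
_,b=blobs(f,(105,150,60),(130,255,255),40)
for c,s in b: print(c.round(1),s)
_,b=blobs(f,(22,120,60),(38,255,255),100)
for c,s in b: print(c.round(1),s,px2w(f,[c],.006).round(4))
for s in ["scene0","top0"]:
  pass
E
```

```text
xl [193.  129.6] [181 118  25  24 469] [[0.6692 0.2089 0.094 ]] 0.0493
s [333.9 142.9] [328 137  12  13 113] [[ 0.6569 -0.0787  0.04  ]] 0.0255
l [259.7 152.4] [250 142  21  21 339] [[0.6265 0.076  0.076 ]] 0.0418
m [396.9 157.9] [389 150  17  17 199] [[ 0.6208 -0.2076  0.058 ]] 0.0339
m [439.9 240.6] [433 234  15  15 189] [[ 0.4488 -0.2917  0.058 ]] 0.0332
m [438.7 259. ] [432 252  15  15 190] [[ 0.4113 -0.2877  0.058 ]] 0.0331
yellow
[240.4 231.7] [224 215  34  34 866] [[0.4717 0.1196 0.006 ]
 [0.4712 0.1198 0.006 ]]
[280.2 237.5] [264 221  34  34 877] [[0.459  0.0342 0.006 ]
 [0.4591 0.0349 0.006 ]]
[321.3 241.2] [305 225  34  34 870] [[ 0.4504 -0.0531  0.006 ]
 [ 0.4511 -0.0527  0.006 ]]
[360.5 244.5] [344 228  34  34 860] [[ 0.4437 -0.1366  0.006 ]
 [ 0.4437 -0.1367  0.006 ]]
[430.8 273.1] [ 417  230   33   78 1424] [[ 0.391  -0.2942  0.006 ]
 [ 0.3811 -0.289   0.006 ]]
[[0.45149527 0.25783814 0.04      ]] [[ 0.46883079 -0.24316991  0.085     ]
 [ 0.46452387 -0.30272208  0.085     ]
 [ 0.31745207 -0.29163011  0.085     ]
 [ 0.32277587 -0.23300108  0.085     ]]
[108.4 184.1] [ 99 175  19  18 232]
[410.7 207.5] [396 200  30  16 369]
[328.4 218.7] [316 212  25  14 262]
[161.1 260.4] [151 254  21  14 223]
[246.6 265.2] [239 261  16  10 129]
[114.2 214.1] [  93  169   42   78 1884] [[ 0.3569 -0.277   0.006 ]]
[315.4 204.8] [299 197  34  18 398] [[0.4679 0.1213 0.006 ]]
[275.1 209.9] [258 201  35  19 432] [[0.4577 0.0358 0.006 ]]
[232.4 216.2] [215 207  35  20 456] [[ 0.4505 -0.0528  0.006 ]]
[190.3 222.3] [173 213  36  20 480] [[ 0.443  -0.1369  0.006 ]]
```

```bash
cat > fit.py <<'E'
from m import *
from scipy.optimize import least_squares
D={"s":(.028,.040),"m":(.036,.058),"l":(.044,.076),"xl":(.052,.094)}
def capc(f,x,y,k,z0=0):
    d,h=D[k]; a=np.linspace(0,2*np.pi,60)
    P=np.vstack([np.c_[x+d/2*np.cos(a),y+d/2*np.sin(a),0*a+z0+z] for z in (h-.016,h)])
    q=cv2.convexHull(w2px(f,P).astype(np.float32)); m=cv2.moments(q); return np.array([m["m10"],m["m01"]])/m["m00"]
def fit(f,k,c,x0,z0=0): return least_squares(lambda p:capc(f,*p,k,z0)-c,x0).x
E
python3 - <<'E'
from fit import *
t,s=load("top0"),load("scene0")
for k,a,b,x0 in [("s",(333.9,142.9),(246.6,265.2),(.657,-.079)),("m",(396.9,157.9),(161.1,260.4),(.62,-.207)),("l",(259.7,152.4),(328.4,218.7),(.626,.076)),("xl",(193,129.6),(410.7,207.5),(.669,.209))]:
    print(k,fit(t,k,a,x0).round(4),fit(s,k,b,x0).round(4))
E
```

```text
s [ 0.6591 -0.0797] [ 0.6497 -0.078 ]
m [ 0.6227 -0.2098] [ 0.6118 -0.2095]
l [0.6283 0.0764] [0.6171 0.0822]
xl [0.6716 0.2107] [0.6598 0.2186]
```

```bash
cat > go.py <<'E'
import sys; from h import *
from scipy.spatial.transform import Rotation as Q
def go(x,y,z,yaw=-1.673):
    s=arm.get_state(); r=Q.from_euler("xyz",s["ee_rot"]).as_matrix()
    d=r.T@(np.array([x,y,z])-s["eef_pos"])/.06
    dy=(s["ee_rot"][2]-yaw+np.pi)%(2*np.pi)-np.pi
    print("pos",s["eef_pos"].round(4),"yaw",round(s["ee_rot"][2],4),"t",round(s["t"],2),"w",round(s["width"],4),"| delta",d.round(2),"turn",round(np.degrees(dy)/5,2))
if __name__=="__main__": go(*map(float,sys.argv[1:]))
E
python3 go.py .63 -.08 .225
```

```text
pos [0.2191 0.638  0.2257] yaw -0.3309 t 0.1 w 0.0877 | delta [10.36  9.09  0.03] turn 15.38
```

Emit:
jog_arm --deltas '[[[1.35,1.1,0,1.9],[2.7,2.2,0,3.8],[4.05,3.3,0,5.7],[5.4,4.4,0,7.6],[6.7,5.5,0,9.5],[8.1,6.6,0,11.5],[9.4,7.7,0,13.4],[10.3,8.8,0,15.4]]]'

```text
t: 1.1
eef_pos: [0.4807, 0.21, 0.2265]
ee_rot: [-3.142, 0.0, -1.68]
force: [1.0, -0.2, -0.2]
width: 0.0876
gripper_force: 0.0
```

```bash
python3 go.py .63 -.08 .225
```

```text
pos [0.4807 0.21   0.2265] yaw -1.68 t 1.1 w 0.0876 | delta [ 4.53 -3.    0.03] turn -0.08
```

Emit:
jog_arm --deltas '[[[0.9,-0.6,0,0],[1.8,-1.2,0,0],[2.7,-1.8,0,0],[3.6,-2.4,0,0],[4.3,-2.8,0,0],[4.5,-3.0,0,-0.1],[4.5,-3.0,0,-0.1]]]'

```text
t: 1.98
eef_pos: [0.6312, -0.0762, 0.2256]
ee_rot: [3.14, -0.0, -1.668]
force: [-0.2, -0.1, -0.4]
width: 0.0881
gripper_force: 0.0
```

```bash
python3 - <<'E'
from fit import *
f=cam("wrist","w0"); print(f["xyz"],f["rotation"],f["vfov"])
_,b=blobs(f,(105,150,60),(130,255,255),40)
for c,s in b: print(c.round(1),s)
for k,x in [("s",(.659,-.08)),("m",(.6227,-.21)),("l",(.628,.076))]: print(k,capc(f,*x,k))
E
python3 go.py .659 -.08 .08
```

```text
[ 0.62428492 -0.14854383  0.38339899] [ 2.87138471e+00 -6.88950631e-04  3.04456596e+00] 71.43764280492181
[274.7  68.9] [259  51  32  37 929]
[255.8 191. ] [246 181  21  21 341]
[292.7 313.2] [277 300  33  24 635]
s [255.99504238 192.6960616 ]
m [274.64387502  69.99407999]
l [293.46216301 318.57402098]
pos [ 0.6308 -0.0753  0.2259] yaw -1.6669 t 2.02 w 0.0877 | delta [ 0.03 -0.48  2.43] turn 0.07
```

View pics/w0.png

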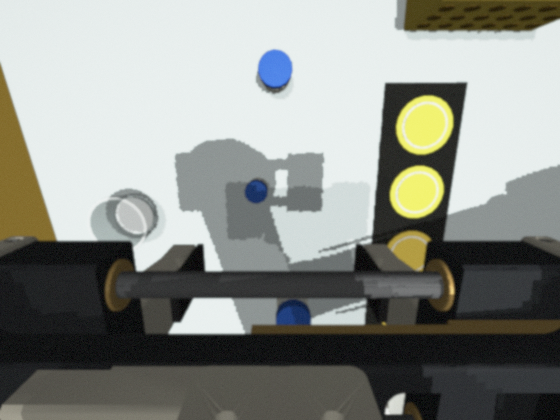

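The wrist view shows the S cap at (256,191), against a predicted (256,193), and the M cap at (275,69), against (275,70). That confirms the top-camera positions, so I'll descend on S.

Emit:
jog_arm --deltas '[[[0,-0.25,0.6,0],[0,-0.48,1.3,0],[0.05,-0.48,2.0,0],[0.05,-0.48,2.6,0],[0.05,-0.48,3.1,0],[0.05,-0.48,3.4,0],[0.05,-0.48,3.54,0],[0.05,-0.48,3.54,0]]]' --squeeze 15

```text
t: 3.02
eef_pos: [0.6597, -0.0806, 0.0145]
ee_rot: [-3.141, -0.0, -1.665]
force: [0.4, 0.4, 0.0]
width: 0.0878
gripper_force: 0.0
```

Emit:
jog_arm --deltas '[[[0,0,0,0],[0,0,0,0],[0,0,0,0],[0,0,0,0],[0,0,0,0],[0,0,0,0],[0,0,0,0],[0,0,0,0]]]' --grip 20 --squeeze 15

```text
t: 4.03
eef_pos: [0.6595, -0.0811, 0.0141]
ee_rot: [3.142, -0.0, -1.666]
force: [-0.4, 0.5, 0.4]
width: 0.0274
gripper_force: 15.0
```

```bash
python3 go.py .4705 .1200 .1
```

```text
pos [ 0.6595 -0.0811  0.0141] yaw -1.666 t 4.03 w 0.0274 | delta [-3.04  3.45 -1.43] turn 0.08
```

Emit:
jog_arm --deltas '[[[0,0,-0.5,0],[0,0,-1.2,0],[-0.4,0.45,-1.5,0],[-1.0,1.1,-1.5,0],[-1.6,1.8,-1.5,0],[-2.2,2.5,-1.5,0],[-2.7,3.05,-1.5,0],[-3.0,3.4,-1.5,0]]]'

```text
t: 5.03
eef_pos: [0.4722, 0.1188, 0.1045]
ee_rot: [-3.141, 0.001, -1.665]
force: [-0.2, 1.3, -0.1]
width: 0.0273
gripper_force: 15.0
```

Emit:
jog_arm --deltas '[[[0,0,0,0],[0,0,0,0]]]'

```text
t: 5.28
eef_pos: [0.4738, 0.1176, 0.1044]
ee_rot: [-3.141, 0.0, -1.665]
force: [-0.2, -1.1, -0.8]
width: 0.0274
gripper_force: 15.0
```

```bash
python3 go.py .4705 .1190 .0205
python3 - <<'E'
from fit import *
f=cam("wrist","w1")
t=cam("top","top1")
m,b=blobs(f,(22,120,60),(38,255,255),100)
for c,s in b: print(c.round(1),s,px2w(f,[c],.006).round(4))
E
```

```text
pos [0.4738 0.1176 0.1044] yaw -1.6654 t 5.28 w 0.0274 | delta [-0.02  0.06  1.4 ] turn 0.09
[287.2  26.3] [ 242    0   92   46 1175] [[ 0.4535 -0.0324  0.006 ]]
[287.4  11.9] [ 257    0   62   30 1389] [[ 0.4525 -0.0421  0.006 ]]
[287.7 113.5] [ 245   70   86   90 1946] [[0.4587 0.0313 0.006 ]]
[287.8 115.3] [ 259   85   58   61 2742] [[0.4587 0.0328 0.006 ]]
[283.4 205.1] [ 244  176   78   71 1357] [[0.4693 0.1093 0.006 ]]
[282.3 212.7] [ 256  189   53   49 2006] [[0.4709 0.1162 0.006 ]]
```

View pics/w1.png

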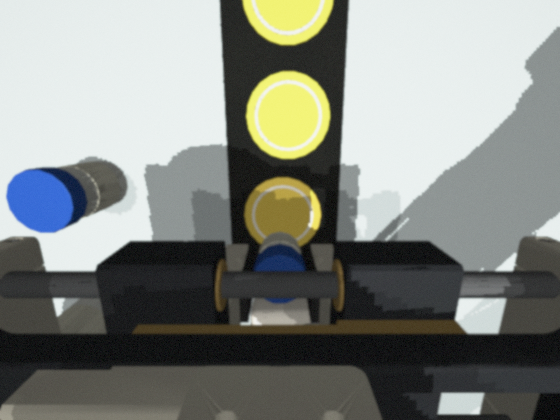

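The held S jar hangs over the shaded disc at (283,213), and the next disc is at (288,115). Everything is aligned, so I'll lower it.

Emit:
jog_arm --deltas '[[[-0.03,0.05,0.4,0],[-0.03,0.05,0.8,0],[-0.03,0.05,1.1,0],[-0.03,0.05,1.25,0],[-0.03,0.05,1.35,0],[-0.03,0.05,1.39,0],[-0.03,0.05,1.39,0]]]'

```text
t: 6.25
eef_pos: [0.471, 0.1197, 0.021]
ee_rot: [-3.141, 0.0, -1.666]
force: [0.4, 0.3, 0.3]
width: 0.0273
gripper_force: 15.0
```

Emit:
jog_arm --deltas '[[[0,0,0,0],[0,0,0,0],[0,0,0,0],[0,0,0,0],[0,0,0,0],[0,0,0,0]]]' --grip 70

```text
t: 7.0
eef_pos: [0.4707, 0.1196, 0.0208]
ee_rot: [3.142, -0.0, -1.666]
force: [-0.0, -0.5, 0.5]
width: 0.0695
gripper_force: 0.0
```

```bash
python3 go.py .6222 -.209 .15
```

```text
pos [0.4707 0.1196 0.0208] yaw -1.666 t 7.0 w 0.0695 | delta [ 5.21 -3.03 -2.15] turn 0.08
```

Emit:
jog_arm --deltas '[[[0,0,-0.7,0],[0,0,-1.5,0],[0.3,-0.2,-2.15,0],[1.1,-0.65,-2.15,0],[2.0,-1.2,-2.15,0],[2.9,-1.7,-2.15,0],[3.8,-2.2,-2.15,0],[4.6,-2.65,-2.15,0]]]' --grip 87

```text
t: 8.0
eef_pos: [0.6033, -0.1725, 0.1496]
ee_rot: [3.141, -0.0, -1.666]
force: [1.0, 0.8, 0.5]
width: 0.0869
gripper_force: 0.0
```

Emit:
jog_arm --deltas '[[[0.4,-0.25,0,0],[0.6,-0.38,0,0],[0.6,-0.38,0,0],[0.6,-0.38,0,0]]]'

```text
t: 8.5
eef_pos: [0.6217, -0.2074, 0.1498]
ee_rot: [3.141, 0.0, -1.665]
force: [-0.2, 0.7, 0.7]
width: 0.087
gripper_force: 0.0
```

```bash
python3 - <<'E'
from fit import *
t=cam("top","top2")
_,b=blobs(t,(105,150,60),(130,255,255),40)
for c,s in b: print(c.round(1),px2w(t,[c],.04).round(4))
c=min(b,key=lambda q:np.linalg.norm(q[0]-[241,232]))[0]; print("S",fit(t,"s",c,(.47,.12),.006))
_,b=blobs(t,(22,120,60),(38,255,255),100)
for c,s in b: print(c.round(1),px2w(t,[(s[0]+(s[2]-1)/2,s[1]+(s[3]-1)/2)],.006).round(4))
E
python3 go.py .6222 -.209 .031
```

```text
[193.3 130. ] [[0.6857 0.2205 0.04  ]]
[258.2 152.3] [[0.6361 0.0811 0.04  ]]
[238.6 230.9] [[0.4706 0.1201 0.04  ]]
S [0.47067654 0.12018964]
[73.1  4.1] [[1.0107 0.4279 0.006 ]]
[240.7 232.1] [[0.4717 0.1206 0.006 ]]
pos [ 0.6218 -0.2072  0.15  ] yaw -1.665 t 8.55 w 0.087 | delta [ 0.03 -0.01  1.98] turn 0.09
```

S sits within 1–2 mm of the disc centre. Next is M.

Emit:
jog_arm --deltas '[[[0.03,0,0.6,0],[0.03,0,1.2,0],[0.03,0,1.7,0],[0.03,0,1.9,0],[0.03,0,1.98,0],[0.03,0,1.98,0]]]'

```text
t: 9.3
eef_pos: [0.6225, -0.2099, 0.0318]
ee_rot: [-3.14, -0.0, -1.665]
force: [0.2, 0.6, 0.9]
width: 0.087
gripper_force: 0.0
```

Emit:
jog_arm --deltas '[[[0,0,0,0],[0,0,0,0],[0,0,0,0],[0,0,0,0],[0,0,0,0],[0,0,0,0],[0,0,0,0],[0,0,0,0]]]' --grip 28 --squeeze 18

```text
t: 10.3
eef_pos: [0.6219, -0.2101, 0.0309]
ee_rot: [3.142, -0.0, -1.666]
force: [0.8, 0.2, 0.3]
width: 0.0351
gripper_force: 18.0
```

```bash
python3 go.py .4590 .0343 .121
```

```text
pos [ 0.6219 -0.2101  0.0309] yaw -1.666 t 10.3 w 0.0351 | delta [-3.8   3.09 -1.5 ] turn 0.08
```

Emit:
jog_arm --deltas '[[[0,0,-0.5,0],[0,0,-1.2,0],[-0.4,0.35,-1.5,0],[-1.1,0.9,-1.5,0],[-1.8,1.5,-1.5,0],[-2.5,2.05,-1.5,0],[-3.1,2.55,-1.5,0],[-3.6,2.9,-1.5,0]]]'

```text
t: 11.3
eef_pos: [0.468, 0.0227, 0.1212]
ee_rot: [-3.141, 0.0, -1.665]
force: [0.6, 0.7, 0.3]
width: 0.0355
gripper_force: 18.0
```

Emit:
jog_arm --deltas '[[[-0.15,0.15,0,0],[-0.2,0.19,0,0],[-0.2,0.19,0,0],[-0.2,0.19,0,0]]]'

```text
t: 11.8
eef_pos: [0.4593, 0.0339, 0.1208]
ee_rot: [3.141, -0.0, -1.667]
force: [0.0, -0.0, -0.1]
width: 0.0357
gripper_force: 18.0
```

```bash
python3 go.py .4590 .0343 .0370
```

```text
pos [0.4593 0.0339 0.1208] yaw -1.667 t 11.8 w 0.0357 | delta [-0.01  0.01  1.4 ] turn 0.07
```

Emit:
jog_arm --deltas '[[[0,0,0.4,0],[0,0,0.8,0],[0,0,1.1,0],[0,0,1.25,0],[0,0,1.35,0],[0,0,1.39,0],[0,0,1.39,0]]]'

```text
t: 12.68
eef_pos: [0.4592, 0.0346, 0.0378]
ee_rot: [-3.141, 0.0, -1.666]
force: [0.1, -0.3, -0.1]
width: 0.0354
gripper_force: 18.0
```

Emit:
jog_arm --deltas '[[[0,0,0,0],[0,0,0,0],[0,0,0,0],[0,0,0,0],[0,0,0,0],[0,0,0,0]]]' --grip 70

```text
t: 13.42
eef_pos: [0.459, 0.0345, 0.0375]
ee_rot: [3.142, -0.0, -1.666]
force: [0.2, -0.0, -0.0]
width: 0.0699
gripper_force: 0.0
```

```bash
python3 go.py .628 .0770 .16
```

```text
pos [0.459  0.0345 0.0375] yaw -1.6659 t 13.43 w 0.0699 | delta [-0.97 -2.74 -2.04] turn 0.08
```

Emit:
jog_arm --deltas '[[[0,0,-0.7,0],[0,0,-1.5,0],[-0.1,-0.3,-2.05,0],[-0.35,-0.9,-2.05,0],[-0.6,-1.6,-2.05,0],[-0.8,-2.2,-2.05,0],[-0.97,-2.65,-2.05,0],[-0.97,-2.74,-2.05,0]]]' --grip 87

```text
t: 14.42
eef_pos: [0.6293, 0.0771, 0.1595]
ee_rot: [3.141, -0.001, -1.666]
force: [-1.2, -0.7, 0.6]
width: 0.0869
gripper_force: 0.0
```

Emit:
jog_arm --deltas '[[[0,0,0,0],[0,0,0,0]]]'

```text
t: 14.68
eef_pos: [0.6274, 0.0766, 0.1607]
ee_rot: [3.141, 0.0, -1.666]
force: [0.3, -0.1, 1.0]
width: 0.0873
gripper_force: 0.0
```

```bash
python3 - <<'E'
from fit import *
t=cam("scene","sc3"); t=cam("top","top3")
E
python3 go.py .628 .0770 .049
```

```text
pos [0.6276 0.0767 0.161 ] yaw -1.6659 t 14.78 w 0.087 | delta [-0.   -0.01  1.87] turn 0.08
```

View pics/sc3.png

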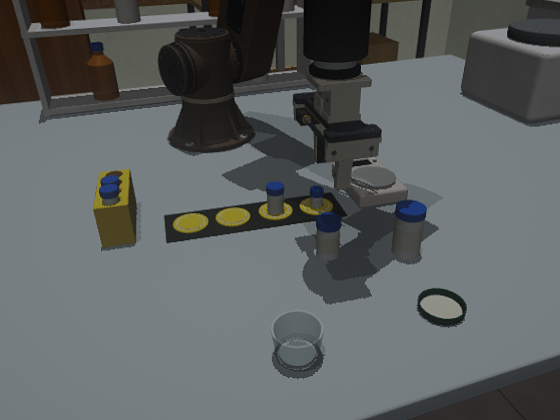

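The scene view shows S standing at (316,197) and M at (275,200), both upright on their discs. The gripper is above L at (328,235).

Emit:
jog_arm --deltas '[[[0,0,0.6,0],[0,0,1.2,0],[0,0,1.6,0],[0,0,1.8,0],[0,0,1.87,0],[0,0,1.87,0]]]'

```text
t: 15.52
eef_pos: [0.6286, 0.077, 0.0491]
ee_rot: [-3.141, 0.0, -1.666]
force: [-0.1, 0.0, 0.6]
width: 0.087
gripper_force: 0.0
```

Emit:
jog_arm --deltas '[[[0,0,0,0],[0,0,0,0],[0,0,0,0],[0,0,0,0],[0,0,0,0],[0,0,0,0],[0,0,0,0],[0,0,0,0]]]' --grip 36 --squeeze 22

```text
t: 16.52
eef_pos: [0.6282, 0.0768, 0.0484]
ee_rot: [-3.142, -0.0, -1.666]
force: [0.8, -0.3, 1.0]
width: 0.0436
gripper_force: 22.0
```

```bash
python3 go.py .4508 -.0527 .139
```

```text
pos [0.6282 0.0768 0.0484] yaw -1.6659 t 16.52 w 0.0436 | delta [ 2.43  2.74 -1.51] turn 0.08
```

Emit:
jog_arm --deltas '[[[0,0,-0.5,0],[0,0,-1.2,0],[0.3,0.35,-1.5,0],[0.75,0.85,-1.5,0],[1.25,1.4,-1.5,0],[1.75,1.95,-1.5,0],[2.15,2.4,-1.5,0],[2.35,2.65,-1.5,0]]]'

```text
t: 17.52
eef_pos: [0.4549, -0.0493, 0.1384]
ee_rot: [3.141, 0.0, -1.667]
force: [0.8, 0.0, -0.8]
width: 0.0432
gripper_force: 22.0
```

Emit:
jog_arm --deltas '[[[0.08,0.09,0,0],[0.08,0.09,0,0],[0.08,0.09,0,0]]]'

```text
t: 17.9
eef_pos: [0.4516, -0.0522, 0.1384]
ee_rot: [-3.141, -0.0, -1.666]
force: [0.5, 0.4, -1.6]
width: 0.0435
gripper_force: 22.0
```

```bash
python3 go.py .4508 -.0527 .0545
```

```text
pos [ 0.4516 -0.0522  0.1384] yaw -1.6656 t 17.9 w 0.0435 | delta [0.01 0.01 1.4 ] turn 0.09
```

Emit:
jog_arm --deltas '[[[0,0,0.4,0],[0,0,0.8,0],[0,0,1.1,0],[0,0,1.25,0],[0,0,1.35,0],[0,0,1.39,0],[0,0,1.39,0]]]'

```text
t: 18.77
eef_pos: [0.451, -0.0526, 0.0552]
ee_rot: [-3.141, 0.0, -1.666]
force: [0.3, -0.2, -1.1]
width: 0.0431
gripper_force: 22.0
```

Emit:
jog_arm --deltas '[[[0,0,0,0],[0,0,0,0],[0,0,0,0],[0,0,0,0],[0,0,0,0],[0,0,0,0]]]' --grip 75

```text
t: 19.52
eef_pos: [0.4507, -0.0527, 0.055]
ee_rot: [3.142, -0.0, -1.666]
force: [0.3, -0.4, -0.2]
width: 0.0753
gripper_force: 0.0
```

```bash
python3 go.py .671 .2115 .175
```

```text
pos [ 0.4507 -0.0527  0.055 ] yaw -1.6659 t 19.52 w 0.0753 | delta [-4.73 -3.24 -2.  ] turn 0.08
```

Emit:
jog_arm --deltas '[[[0,0,-0.7,0],[0,0,-1.5,0],[-0.4,-0.25,-2.0,0],[-1.2,-0.8,-2.0,0],[-2.0,-1.35,-2.0,0],[-2.8,-1.9,-2.0,0],[-3.6,-2.45,-2.0,0],[-4.2,-2.9,-2.0,0]]]' --grip 87

```text
t: 20.52
eef_pos: [0.6489, 0.1836, 0.1744]
ee_rot: [3.141, -0.0, -1.665]
force: [0.1, -0.8, 0.0]
width: 0.087
gripper_force: 0.0
```

Emit:
jog_arm --deltas '[[[-0.4,-0.3,0,0],[-0.53,-0.34,0,0],[-0.53,-0.34,0,0],[-0.53,-0.34,0,0]]]'

```text
t: 21.02
eef_pos: [0.6706, 0.2107, 0.1752]
ee_rot: [3.142, -0.0, -1.666]
force: [0.1, -0.8, -0.3]
width: 0.0869
gripper_force: 0.0
```

```bash
python3 - <<'E'
from fit import *
f=cam("wrist","w4"); t=cam("top","top4")
_,b=blobs(t,(105,150,60),(130,255,255),40)
for c,s in b: print(c.round(1))
for k,x in [("s",(.4705,.12)),("m",(.459,.0343)),("l",(.4508,-.0527))]:
  e=capc(t,*x,k,.006); c=min(b,key=lambda q:np.linalg.norm(q[0]-e))[0]; print(k,e,c,fit(t,k,c,x,.006))
E
python3 go.py .671 .2115 .067
```

```text
[198.2 132.3]
[238.6 230.8]
[280.  235.6]
[324.4 239.5]
[439.7 240.6]
[438.6 259.1]
s [238.66644353 231.01985957] [238.58035714 230.75      ] [0.47105502 0.12018429]
m [280.36377882 236.12177978] [280.03553299 235.55837563] [0.46013175 0.03495719]
l [324.70607865 239.81315534] [324.3884058  239.48115942] [ 0.4514517 -0.0520812]
pos [0.6708 0.2107 0.1755] yaw -1.6665 t 21.12 w 0.0874 | delta [-0.01 -0.    1.81] turn 0.07
```

View pics/w4.png

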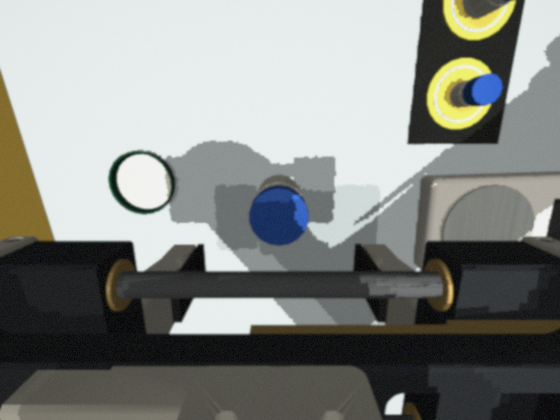

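The XL cap at (279,215) is centred between the open fingers, and S stands at (483,90). S, M and L are all within about 1.5 mm of their targets. I'll descend on XL.

Emit:
jog_arm --deltas '[[[0,0,0.6,0],[0,0,1.1,0],[0,0,1.5,0],[0,0,1.75,0],[0,0,1.81,0],[0,0,1.81,0]]]'

```text
t: 21.88
eef_pos: [0.6716, 0.2114, 0.0671]
ee_rot: [-3.141, 0.0, -1.666]
force: [-0.8, 0.3, 0.3]
width: 0.0869
gripper_force: 0.0
```

Emit:
jog_arm --deltas '[[[0,0,0,0],[0,0,0,0],[0,0,0,0],[0,0,0,0],[0,0,0,0],[0,0,0,0],[0,0,0,0],[0,0,0,0]]]' --grip 44 --squeeze 28

```text
t: 22.88
eef_pos: [0.6712, 0.2114, 0.0665]
ee_rot: [-3.141, 0.0, -1.666]
force: [-0.4, 0.0, 1.7]
width: 0.0511
gripper_force: 28.0
```

```bash
python3 go.py .4437 -.1367 .175
```

```text
pos [0.6712 0.2114 0.0665] yaw -1.6659 t 22.88 w 0.0511 | delta [ 6.14  3.22 -1.81] turn 0.08
```

Emit:
jog_arm --deltas '[[[0,0,-0.5,0],[0,0,-1.2,0],[0,0,-1.8,0],[0.5,0.25,-1.8,0],[1.2,0.6,-1.8,0],[1.9,1.0,-1.8,0],[2.6,1.35,-1.8,0],[3.3,1.7,-1.8,0]]]'

```text
t: 23.88
eef_pos: [0.5495, 0.0228, 0.174]
ee_rot: [3.141, -0.0, -1.666]
force: [1.0, -0.8, -1.2]
width: 0.0514
gripper_force: 28.0
```

Emit:
jog_arm --deltas '[[[0.7,0.35,0,0],[1.4,0.75,0,0],[2.0,1.1,0,0],[2.5,1.35,0,0],[2.75,1.48,0,0],[2.84,1.52,0,0],[2.84,1.52,0,0],[2.84,1.52,0,0]]]'

```text
t: 24.88
eef_pos: [0.4444, -0.1365, 0.1743]
ee_rot: [3.142, -0.0, -1.665]
force: [-1.0, 0.2, -1.4]
width: 0.0512
gripper_force: 28.0
```

```bash
python3 go.py .4437 -.1367 .0727
```

```text
pos [ 0.4444 -0.1365  0.1743] yaw -1.6653 t 24.88 w 0.0512 | delta [0.01 0.01 1.69] turn 0.09
```

Emit:
jog_arm --deltas '[[[0,0,0.4,0],[0,0,0.8,0],[0,0,1.2,0],[0,0,1.45,0],[0,0,1.6,0],[0,0,1.66,0],[0,0,1.69,0],[0,0,1.69,0]]]'

```text
t: 25.88
eef_pos: [0.4441, -0.1369, 0.0733]
ee_rot: [-3.141, 0.0, -1.666]
force: [0.9, 0.1, -1.7]
width: 0.051
gripper_force: 28.0
```

Emit:
jog_arm --deltas '[[[0,0,0,0],[0,0,0,0],[0,0,0,0],[0,0,0,0],[0,0,0,0],[0,0,0,0]]]' --grip 85

```text
t: 26.62
eef_pos: [0.4438, -0.137, 0.073]
ee_rot: [-3.142, -0.0, -1.666]
force: [0.8, 0.5, -0.8]
width: 0.0849
gripper_force: 0.0
```

Emit:
jog_arm --deltas '[[[0,0,-0.5,0],[0,0,-1.2,0],[0,0,-2.0,0],[0,0,-2.3,0],[0,-0.6,-2.3,0],[0,-1.5,-2.3,0],[0,-2.4,-2.3,0],[0,-3.2,-2.3,0]]]'

```text
t: 27.62
eef_pos: [0.6367, -0.1555, 0.2105]
ee_rot: [3.141, -0.0, -1.666]
force: [-0.1, 0.4, 0.2]
width: 0.0853
gripper_force: 0.0
```

Emit:
jog_arm --deltas '[[[0,-0.8,0,0],[0,-1.2,0,0],[0,-1.2,0,0],[0,-1.2,0,0]]]'

```text
t: 28.12
eef_pos: [0.706, -0.162, 0.2104]
ee_rot: [3.141, 0.0, -1.666]
force: [0.8, -0.4, 0.5]
width: 0.0853
gripper_force: 0.0
```

Run:
```python
from fit import *
cam("scene","sc5"); t=cam("top","top5")
_,b=blobs(t,(105,150,60),(130,255,255),40)
for k,x in [("s",(.4705,.12)),("m",(.459,.0343)),("l",(.4508,-.0527)),("xl",(.4437,-.1367))]:
  e=capc(t,*x,k,.006); c=min(b,key=lambda q:np.linalg.norm(q[0]-e))[0]; print(k,e,c,fit(t,k,c,x,.006))
a,c=cv2.imread("pics/top5.png")[190:330,120:480],cv2.imread("pics/sc5.png")[140:280,60:420]
cv2.imwrite("pics/fin.png",cv2.resize(np.vstack([a,c]),None,fx=2,fy=2,interpolation=cv2.INTER_CUBIC))
```

```text
s [238.66644353 231.01985957] [439.56122449 240.56122449] [ 0.44970951 -0.29849505]
m [280.36377882 236.12177978] [439.56122449 240.56122449] [ 0.44895412 -0.29148043]
l [324.70607865 239.81315534] [439.56122449 240.56122449] [ 0.44820085 -0.28447149]
xl [369.0375505  242.95996287] [439.56122449 240.56122449] [ 0.44745141 -0.27746836]
```

View pics/fin.png

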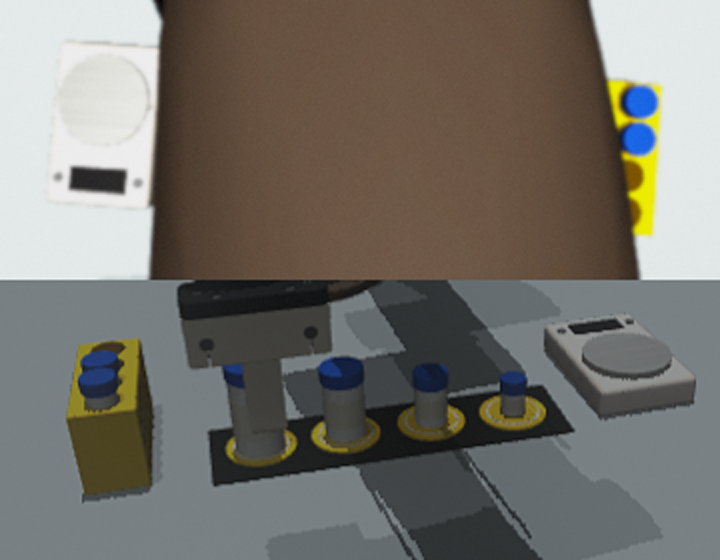

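All four jars stand upright on their discs and the rack hasn't moved, but the arm blocks the top view. I'll move it aside for one final check.

Emit:
jog_arm --deltas '[[[-1,0,0,0],[-2,0,0,0],[-3,0,0,0],[-4,0,0,0],[-5,0.3,0,0],[-6,0.6,0,0],[-7,1,0,0],[-7.5,1,0,0]]]'

```text
t: 29.22
eef_pos: [0.6878, 0.2947, 0.2123]
ee_rot: [-3.141, 0.001, -1.663]
force: [0.3, -0.4, -0.2]
width: 0.0852
gripper_force: 0.0
```

Run:
```python
from fit import *
t=cam("top","top6")
_,b=blobs(t,(105,150,60),(130,255,255),40)
for c,s in b: print(c.round(1))
for k,x in [("s",(.4705,.12)),("m",(.459,.0343)),("l",(.4508,-.0527)),("xl",(.4437,-.1367))]:
  e=capc(t,*x,k,.006); c=min(b,key=lambda q:np.linalg.norm(q[0]-e))[0]; print(k,e,c,fit(t,k,c,x,.006),x)
```

```text
[238.6 230.9]
[280.  235.6]
[324.4 239.5]
[370.  242.3]
[439.7 240.6]
[438.6 259.1]
s [238.66644353 231.01985957] [238.57798165 230.88073394] [0.47078605 0.12018584] (0.4705, 0.12)
m [280.36377882 236.12177978] [280.03553299 235.59390863] [0.46006036 0.03495712] (0.459, 0.0343)
l [324.70607865 239.81315534] [324.3884058  239.48115942] [ 0.4514517 -0.0520812] (0.4508, -0.0527)
xl [369.0375505  242.95996287] [369.98284734 242.25728988] [ 0.44504539 -0.13857786] (0.4437, -0.1367)
```

All four jars are within 3 mm of their disc centres, so I'm handing in the job.

```bash
python3 -c "
from station import arm
print(arm.job_done())"
```

```text
the job is handed in; nothing more can be done
None
```

The job is handed in: smallest to largest counted from the balance, all four jars stand upright on their discs, each within about 3 mm of centre by the top camera, with the rack unmoved; no verdict was returned.

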